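# Gather the kiln props in the lipped corner of the caddy

## Robot

A 6-joint arm with a two-finger parallel gripper is mounted at the origin on the work surface. World frame = base frame: x ahead of the robot, y to its left, z up, the work surface at z = 0. Lengths are in m, angles in rad, forces in N, time in s.
With the tool pointing down it reaches from about 0.275 to 0.825 m from the base axis. Payload 5.2 kg.
Tool frame: the origin (TCP) lies midway between the tips of the shut fingers; the grasp point (between the pads) lies 19 mm behind it; z points along the fingers, y is the line along which they close (so a half turn about z gives the same grasp; the last joint's range is limited). The gripper opens to 93 mm and grips with 3 to 60 N. Pads are 15 mm wide; open, the fingers measure 128 mm over their backs; the gripper's body (75 mm by 188 mm) begins 65 mm behind the grasp point.
Start: joints at [-1.334, 0.259, 1.535, -0, 1.348, -0.203], TCP at [0.234, -0.498, 0.199] pointing down, gripper open.
Joint ranges: [-3.14, 3.14], [-0.91, 2.08], [0.19, 2.58], [-1.22, 4.36], [0.22, 2.71], [-3.12, 3.12]. Speed limits (rad/s): [2.57, 2.57, 3.14, 3.14, 3.14, 3.14].

## Interface

Orientations are given as a rotation vector (axis times angle).
In Python, from station import observe, snapshot, camera_params, sign_off gives the robot as it stands.
- The arm moves only by the tool apply_moves, never from a script. Its argument "rows" is one flat list of numbers, 7 for each row, row after row: the shift along the tool's x, y, z in mm, then the turn, a rotation vector about the tool's x, y, z in degrees, then the finger opening in mm, from 0 to 93. In form: [dx, dy, dz, wx, wy, wz, gripper, dx, dy, dz, wx, wy, wz, gripper, ...]. A call has exactly 8 rows; each row shifts and turns the commanded pose from where the row before left it, along the tool's axes as they then stand; what a row does not reach is not made up. A row lasts 1/12 s, in which the tool goes at most 41.7 mm and 7.16 degrees, less where a joint would pass 70% of its speed; a pose out of reach is approached as far as the arm can. A call with a gripper value outside its range is refused whole. The fingers move at their own pace and stop on an object; "newtons" is the grip in N (left out, the last holds). Time passes only in rows, so rows that do not move let the fingers close, or fill a call up. It gives the time, the measured TCP pose, the force, the opening and the grip force at its end, in the units of the state.
- observe(): the state, without advancing time (a new reading comes with each control period).
- snapshot(name): name is "scene" or "top" or "wrist"; returns the picture (384x512x3 uint8, red, green, blue); there is no depth.
- camera_params(name): a dict with "fx", "fy", "cx", "cy" (pixels), "R" (3x3) and "t" (3): a world point X has camera coordinates R X + t. Camera axes: x right, y down, z forward; pixel columns grow to the right and rows downward; lengths in m; the calibration is good to about 2 mm. A picture is of the moment at which its call begins: read the wrist's pose just before it. camera_params takes no time and is no camera call; for the wrist camera it gives the pose at the moment of the call.
- sign_off(): hands the job in; it is judged then, once.
The state is a dict: "time_s": time; "joint_pos": joint angles; "joint_vel": joint speeds; "joint_torque": joint torques, N m; "tcp_pos": TCP position; "ee_rot": TCP orientation; "ft_force": force on the tool from outside, world axes, zero at the start; "wrist_torque": the same for the moment, N m; "gripper_width": opening from 0.0 (shut) to 1.0 (fully open); "grip_force": force on a finger pad.
Only numpy, scipy, OpenCV 4.12 (cv2) and the standard library are available. Lean on these libraries where they do the work, as an engineer would, in place of code of your own. Each camera call takes 0.05 s, during which the arm holds its last target. There are 200 camera calls.

## Task

One kiln prop has been left standing on the bench: put it into the carrying caddy with the other three while the caddy stays on the bench. Then lift the caddy clear of the bench and tilt it down towards its lipped corner, so that all four props slide together into that corner ready to be counted, and finish while still holding it there in the air, tilted and still. Leave the jar, the bowl and the vase as they stand.

Things in the scene. Friction and masses are not known exactly. Their poses are not given: they have to be found in the camera images.
- caddy: loose open grey plastic caddy, 220 x 150 mm outside (its x, y), walls 45 mm high, 4 mm thick, floor 4 mm thick, 0.24 to 0.39 kg; a rigid handle bar bridges it along x. Only its +x +y corner has a flat lip, sticking out about 30 mm at the rim; that corner points roughly to the robot. Smooth inside: props slide at 10 to 15 degrees of tilt, along walls up to 30. Origin: centre of underside, z up
- caddy_handle (a point): centre of the caddy's handle bar, 86 mm above the caddy's bottom, axes as the caddy's. The bar is straight, along the caddy's x, midway across its width, 14 mm wide (y), 18 mm high (77 to 95 mm above the bottom), and rests on 30 mm wide uprights on the two end walls
- lip_inner (a point): the inner bottom corner of the caddy at the lipped corner: where the two inner wall faces meet the inner floor, at (106, 71, 4) mm in the caddy's frame
- lip_outer (a point): the outer bottom edge of the caddy at the lipped corner, at (110, 75, 0) mm in the caddy's frame
- prop0: glazed white ceramic kiln prop, an upright solid disc-like cylinder 28 mm in diameter and 25 mm high, about 30 g, loose in the caddy and standing on its floor; origin at the centre of its underside, z up along its axis; slides easily on the caddy's smooth floor
- prop1: glazed white ceramic kiln prop, an upright solid disc-like cylinder 28 mm in diameter and 25 mm high, about 30 g, loose in the caddy and standing on its floor; origin at the centre of its underside, z up along its axis; slides easily on the caddy's smooth floor
- prop2: glazed white ceramic kiln prop, an upright solid disc-like cylinder 28 mm in diameter and 25 mm high, about 30 g, loose in the caddy and standing on its floor; origin at the centre of its underside, z up along its axis; slides easily on the caddy's smooth floor
- stray: the stray kiln prop, alike in every way (28 mm diameter, 25 mm high, 30 g, origin at the centre of its underside, z up), standing alone on the bench to the left or right of the caddy
- jar: closed amber glass jar with a white cap, 60 mm in diameter, 85 mm high, origin at the centre of its underside; on the other side of the caddy from the stray prop; not to be disturbed
- bowl: small terracotta bowl, 100 mm across, 55 mm high, beyond the caddy to its left or right, origin at the centre of its underside; not to be disturbed
- vase: raw off-white clay vase, 100 mm across, 120 mm high, beyond the caddy to its left or right, origin at the centre of its underside; not to be disturbed
Mind the look-alikes: they are no part of the job. Leave any blue or purple look-alike of the stray alone.

How it is judged:
On the way:
1. the stray prop lies let go in the caddy, which still stands level on the bench (x of stray in the frame of caddy between -0.108 and 0.108 m and y of stray in the frame of caddy between -0.073 and 0.073 m and z of stray in the frame of caddy between 0 and 0.035 m and contact force between stray and the fingers below 0.1 N and height (world z) of caddy below 0.012 m and angle between caddy's own z axis and vertical below 0.1 rad), for 0.2 s.
At the end, for the whole second after the job is handed in: Fingers hold the caddy: off the bystanders, lipped corner's bottom over 20 mm up, tilt over 0.26 rad, its x and y each dipping over 0.13 rad to that corner; all four props inside, origins within 105 mm of its inner bottom corner; caddy below 0.03 m/s, props below 0.04 m/s (height (world z) of lip_outer above 0.02 m and contact force between caddy and the fingers above 0.5 N and angle between caddy's own z axis and vertical above 0.26 rad and angle between caddy's own x axis and vertical above 1.7 rad and angle between caddy's own y axis and vertical above 1.7 rad and linear speed of caddy below 0.03 m/s and contact force between caddy and jar below 0.1 N and contact force between caddy and bowl below 0.1 N and contact force between caddy and vase below 0.1 N and distance between each of prop0, prop1, prop2, stray and lip_inner below 0.105 m and z of each of prop0, prop1, prop2, stray in the frame of caddy above 0 m and x of each of prop0, prop1, prop2, stray in the frame of caddy below 0.11 m and y of each of prop0, prop1, prop2, stray in the frame of caddy below 0.075 m and linear speed of each of prop0, prop1, prop2, stray below 0.04 m/s); the arm keeps its last pose, push and grip.
It fails at once if the jar is pushed more than 30 mm or tipped (distance of jar from where it was at the start of the episode above 0.03 m or angle between jar's own z axis and vertical above 0.3 rad).
It fails at once if the bowl is pushed more than 30 mm or tipped (distance of bowl from where it was at the start of the episode above 0.03 m or angle between bowl's own z axis and vertical above 0.3 rad).
It fails at once if the vase is pushed more than 30 mm or tipped (distance of vase from where it was at the start of the episode above 0.03 m or angle between vase's own z axis and vertical above 0.3 rad).
It also fails if it takes over 53 s, if anything falls off the work surface, if the arm or the gripper's body presses on something with over 40 N, if the wrist force passes 120 N, or if a joint passes its speed limit or range.

## Working session

There is one attempt and no reset: what is moved stays moved. The work goes in short steps, Python scripts to look and compute and a tool call to move; the robot and the scene stay as the last step left them, time stands still between calls to the robot, and variables do not carry over. Pictures are saved under pics/ and viewed, at most 10 in all, crops included, and the job is handed in when it is done.

Besides the shell and the picture viewer there is one more tool, called by a JSON object that holds its "fn" and its "kwargs". apply_moves: Moves the arm, as the interface text tells. Its arguments: {"type":"object","properties":{"rows":{"type":"array"},"newtons":{"type":"number"}},"required":["rows"]}

```bash
mkdir -p pics
python3 - <<'E'
from station import *
import cv2
for n in ("scene","top"):
    cv2.imwrite(f"pics/{n}0.png",cv2.resize(snapshot(n)[:,:,::-1],(800,600)))
    c=camera_params(n);print(n,c)
o=observe();print(o['time_s'],o['tcp_pos'],o['ee_rot'])
E
```

```text
scene {'fx': 368.56920425198905, 'fy': 368.56920425198905, 'cx': 252.61036917533318, 'cy': 186.05027413849194, 'R': array([[ 0.57253339,  0.81981868, -0.01014104],
       [ 0.66944766, -0.4745887 , -0.571494  ],
       [-0.47333428,  0.3204105 , -0.82054358]]), 't': array([-0.29815358, -0.32448224,  1.39393979])}
top {'fx': 410.57915109028096, 'fy': 410.57915109028096, 'cx': 257.47498973506987, 'cy': 185.97703310121358, 'R': array([[ 0.01818542, -0.99981793,  0.00577894],
       [-0.97948224, -0.01897521, -0.2006352 ],
       [ 0.20070833, -0.00201174, -0.97964898]]), 't': array([-0.03078665,  0.53892766,  0.90216416])}
0.1 [ 0.23406205 -0.49713743  0.19780462] [-3.06432059e+00 -6.84968740e-01  5.18880193e-05]
```

View pics/scene0.png

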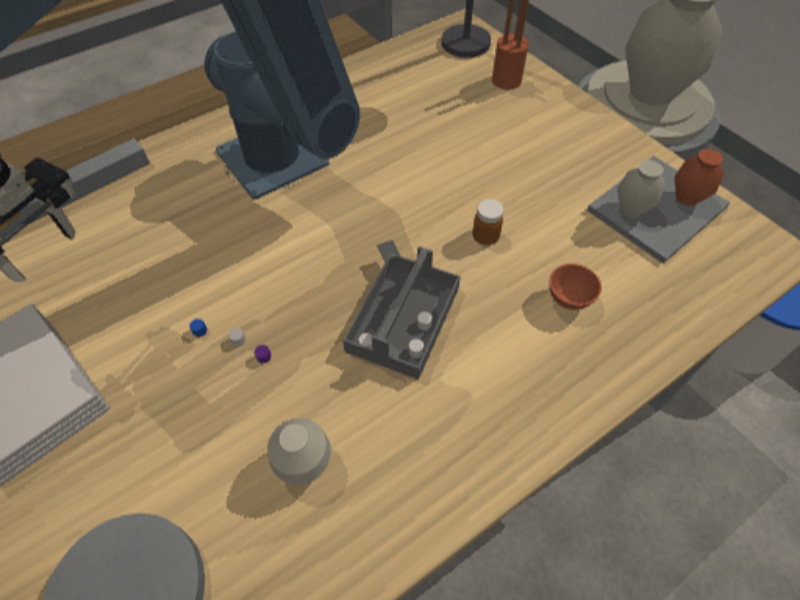

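View pics/top0.png

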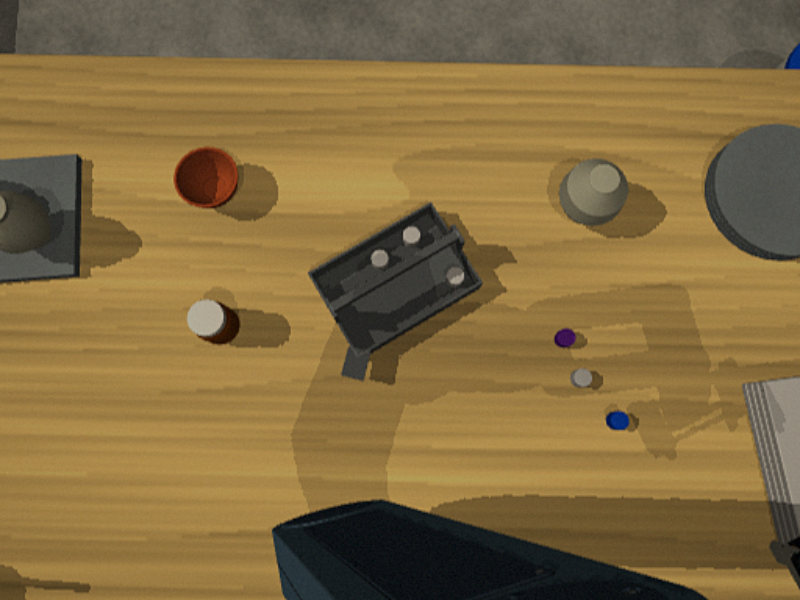

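The top picture shows these candidates for the stray: purple (565,338), white (582,378) and blue (618,420). By its description the stray is the white one. The other whites, in the caddy at (411,235), (380,258) and (456,275), are prop0 to prop2. The caddy rim corners are at (431,204), (480,286), (357,354, lip) and (309,273). The jar is at (210,320), the bowl at (206,177) and the vase at (594,190).

```bash
cat > h.py <<'E'
import numpy as np, cv2
from station import *
from scipy.spatial.transform import Rotation as Rn
from scipy.optimize import least_squares
def proj(c,X):
    p=(c['R']@np.atleast_2d(X).T).T+c['t']; return np.c_[c['fx']*p[:,0]/p[:,2]+c['cx'],c['fy']*p[:,1]/p[:,2]+c['cy']]
def w(c,uv,z):
    d=c['R'].T@np.array([(uv[0]-c['cx'])/c['fx'],(uv[1]-c['cy'])/c['fy'],1]); o=-c['R'].T@c['t']
    return o+d*(z-o[2])/d[2]
def tool(P,deg=True):
    "target world point in tool frame (mm)"
    o=observe(); return Rn.from_rotvec(o['ee_rot']).inv().apply(np.array(P)-o['tcp_pos'])*1000
E
python3 - <<'E'
from h import *
k=1/1.5625
c=camera_params('top'); s=camera_params('scene')
for n,p,z in [('stray',(582,378),.02),('purple',(565,338),.02),('blue',(618,420),.02),('jar',(207,320),.085),('bowl',(206,177),.05),('vasetop',(604,179),.12)]:
    print(n,w(c,np.array(p)*k,z).round(3))
print('stray scene',w(s,np.array((236.5,337))*k,.0125).round(3))
cp=np.array([[-.11,-.075,.045],[-.11,.075,.045],[.11,.075,.045],[.11,-.075,.045]])
pt=np.array([(431,204),(480,286),(357,354),(309,273)])*k
ps=np.array([(419,375),(346,347),None,(460,277)][:2]+[(460,277)])*k
def f(q):
    X=cp@Rn.from_rotvec([0,0,q[2]]).as_matrix().T+[q[0],q[1],0]
    return np.r_[(proj(c,X)-pt).ravel()]
r=least_squares(f,[.5,0,2.1]);print(r.x.round(4),np.degrees(r.x[2]),r.fun.round(1))
q=r.x;X=cp@Rn.from_rotvec([0,0,q[2]]).as_matrix().T+[q[0],q[1],0];print((proj(s,X)/k).round())
im=cv2.resize(snapshot('top')[:,:,::-1],(0,0),fx=4,fy=4)
cv2.imwrite('pics/crop1.png',im[4*190:4*290,4*330:4*430])
o=observe();print(Rn.from_rotvec(o['ee_rot']).as_matrix().round(3), o['joint_pos'])
E
```

```text
stray [ 0.417 -0.294  0.02 ]
purple [ 0.477 -0.27   0.02 ]
blue [ 0.356 -0.345  0.02 ]
jar [0.485 0.257 0.085]
bowl [0.714 0.287 0.05 ]
vasetop [ 0.696 -0.308  0.12 ]
stray scene [ 0.418 -0.294  0.012]
[ 0.5603 -0.0088  2.1131] 121.0737510613768 [ 0.7 -0.8  1.6 -0.9 -1.   2.2 -1.2 -0.8]
[[417. 368.]
 [341. 339.]
 [390. 252.]
 [460. 276.]]
[[ 0.905  0.426 -0.   ]
 [ 0.426 -0.905  0.001]
 [ 0.    -0.001 -1.   ]] [-1.33376722e+00  2.59180756e-01  1.53577115e+00 -2.09639316e-06
  1.34798415e+00 -2.02788542e-01]
```

View pics/crop1.png

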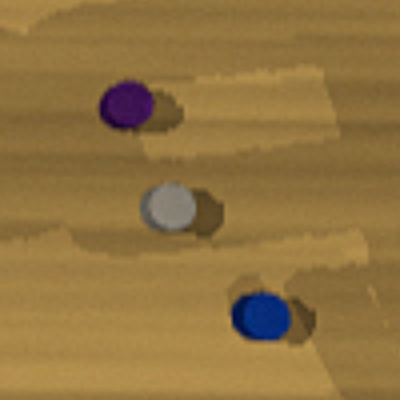

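The crop shows the white prop at crop (170,207), between the purple (127,105) and blue (262,316) look-alikes, so white is the stray. I'll approach with the fingers closing across the row of three, which also suits the placing.

{"fn": "apply_moves", "kwargs": {"rows": [31.5, -13.2, 8, 0, 0, 0, 60, 31.5, -13.2, 8, 0, 0, 0, 60, 31.5, -13.2, 8, 0, 0, 0, 60, 31.5, -13.2, 8, 0, 0, 0, 60, 31.5, -13.2, 8, 0, 0, 0, 60, 31.5, -13.2, 8, 0, 0, 0, 60, 31.5, -13.2, 8, 0, 0, 0, 60, 31.5, -13.2, 8, 0, 0, -6, 60], "newtons": 15}}

```text
time_s: 0.82
tcp_pos: [0.418, -0.2933, 0.1341]
ee_rot: [-3.026, -0.844, 0.0]
ft_force: [0.2, -0.6, -0.4]
gripper_width: 0.642
grip_force: 0.0
```

{"fn": "apply_moves", "kwargs": {"rows": [0, 0, 0, 0, 0, 0, 60, 0, 0, 0, 0, 0, 0, 60, 0, 0, 0, 0, 0, 0, 60, 0, 0, 0, 0, 0, 0, 60, 0, 0, 0, 0, 0, 0, 60, 0, 0, 0, 0, 0, 0, 60, 0, 0, 0, 0, 0, 0, 60, 0, 0, 0, 0, 0, 0, 60]}}

```text
time_s: 1.48
tcp_pos: [0.4169, -0.2954, 0.1347]
ee_rot: [3.026, 0.843, 0.0]
ft_force: [-0.1, -0.3, -0.0]
gripper_width: 0.642
grip_force: 0.0
```

Run:
```python
from h import *
print(tool([.4175,-.294,.1]).round(1), observe()['tcp_pos'])
c=camera_params('wrist');im=snapshot('wrist')
cv2.imwrite('pics/w1.png',im[:,:,::-1])
print(proj(c,[[.4175,-.294,.0125],[.4175,-.294,.025]]).round())
```

```text
[ 1.2 -0.9 34.7] [ 0.41692378 -0.29543534  0.13470401]
[[255. 177.]
 [255. 180.]]
```

View pics/w1.png

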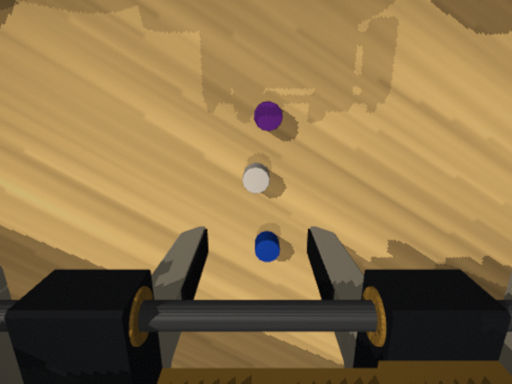

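The wrist view shows the white prop at (256,180), within about 1 px of the prediction, so I'll descend and grip.

{"fn": "apply_moves", "kwargs": {"rows": [1, -1, 18, 0, 0, 0, 60, 0, 0, 18, 0, 0, 0, 60, 0, 0, 18, 0, 0, 0, 60, 0, 0, 18, 0, 0, 0, 60, 0, 0, 18, 0, 0, 0, 60, 0, 0, 18, 0, 0, 0, 60, 0, 0, 13, 0, 0, 0, 60, 0, 0, 9, 0, 0, 0, 60]}}

```text
time_s: 2.2
tcp_pos: [0.417, -0.293, 0.0032]
ee_rot: [-3.024, -0.844, 0.001]
ft_force: [-0.0, -0.1, -0.7]
gripper_width: 0.644
grip_force: 0.0
```

{"fn": "apply_moves", "kwargs": {"rows": [0, 0, 0, 0, 0, 0, 60, 0, 0, 0, 0, 0, 0, 20, 0, 0, 0, 0, 0, 0, 20, 0, 0, 0, 0, 0, 0, 20, 0, 0, 0, 0, 0, 0, 20, 0, 0, 0, 0, 0, 0, 20, 0, 0, 0, 0, 0, 0, 20, 0, 0, 0, 0, 0, 0, 20]}}

```text
time_s: 2.87
tcp_pos: [0.4178, -0.2936, 0.0051]
ee_rot: [3.025, 0.845, 0.001]
ft_force: [-0.9, 0.8, 4.5]
gripper_width: 0.229
grip_force: 2.4
```

{"fn": "apply_moves", "kwargs": {"rows": [0, 0, -5, 0, 0, 0, 20, 0, 0, -15, 0, 0, 0, 20, 0, 0, -20, 0, 0, 0, 20, 0, 0, -20, 0, 0, 0, 20, 0, 0, -20, 0, 0, 0, 20, 0, 0, -20, 0, 0, 0, 20, 0, 0, -20, 0, 0, 0, 20, 0, 0, -10, 0, 0, 0, 20]}}

```text
time_s: 3.53
tcp_pos: [0.4184, -0.2943, 0.1373]
ee_rot: [3.023, 0.844, 0.003]
ft_force: [0.6, 0.1, 0.3]
gripper_width: 0.218
grip_force: 0.0
```

Run:
```python
from h import *
q=[.5603,-.0088,2.1131]
Rc=Rn.from_rotvec([0,0,q[2]])
print(tool(Rc.apply([.02,.045,.15])+[q[0],q[1],0]).round(1), observe()['grip_force'],observe()['gripper_width'])
T=Rn.from_rotvec(observe()['ee_rot']);print((T.inv()*Rc).as_matrix().round(3))
```

```text
[ 224.3 -190.7  -13.2] 0.0 0.217890887468771
[[ 0.002 -1.     0.001]
 [-1.    -0.002  0.004]
 [-0.004 -0.001 -1.   ]]
```

The opening is 20 mm and the grip force is 0, so the prop isn't held. I'll look.

Run:
```python
from h import *
c=camera_params('wrist');im=snapshot('wrist')
cv2.imwrite('pics/w2.png',im[:,:,::-1])
print(proj(c,[[.4175,-.294,.0125],[.4175,-.294,.025]]).round())
```

```text
[[255. 178.]
 [255. 182.]]
```

View pics/w2.png

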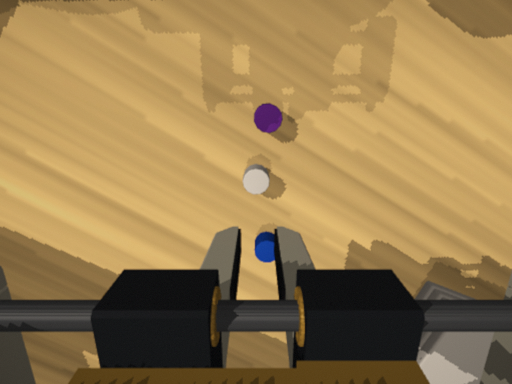

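The prop is still standing in its place at (256,181). I'll try again with a full close command and more force, and watch the opening.

{"fn": "apply_moves", "kwargs": {"rows": [0, 0, 0, 0, 0, 0, 60, 0, 0, 10, 0, 0, 0, 60, 0, 0, 18, 0, 0, 0, 60, 0, 0, 20, 0, 0, 0, 60, 0, 0, 25, 0, 0, 0, 60, 0, 0, 25, 0, 0, 0, 60, 0, 0, 20, 0, 0, 0, 60, 0, 0, 11, 0, 0, 0, 60], "newtons": 25}}

```text
time_s: 4.25
tcp_pos: [0.4149, -0.2907, 0.0008]
ee_rot: [-3.019, -0.843, 0.005]
ft_force: [-0.1, 0.4, -0.7]
gripper_width: 0.646
grip_force: 0.0
```

{"fn": "apply_moves", "kwargs": {"rows": [0, 0, 0, 0, 0, 0, 60, 0, 0, 0, 0, 0, 0, 60, 0, 0, 0, 0, 0, 0, 0, 0, 0, 0, 0, 0, 0, 0, 0, 0, 0, 0, 0, 0, 0, 0, 0, 0, 0, 0, 0, 0, 0, 0, 0, 0, 0, 0, 0, 0, 0, 0, 0, 0, 0, 0]}}

```text
time_s: 4.92
tcp_pos: [0.4178, -0.2936, 0.006]
ee_rot: [3.025, 0.845, 0.001]
ft_force: [0.3, -0.0, -0.3]
gripper_width: 0.264
grip_force: 0.0
```

Run:
```python
from h import *
o=observe();print(o['tcp_pos'],o['gripper_width'],o['grip_force'],o['ft_force'])
c=camera_params('wrist');im=snapshot('wrist')
cv2.imwrite('pics/w3.png',im[:,:,::-1]);print(proj(c,[o['tcp_pos'],[.4175,-.294,.025]]))
```

```text
[ 0.41779654 -0.29363464  0.00599508] 0.26378621781475337 0.0 [ 0.33955841 -0.007916   -0.30565003]
[[255.79969914 226.26422773]
 [255.94105743 239.84497269]]
```

View pics/w3.png

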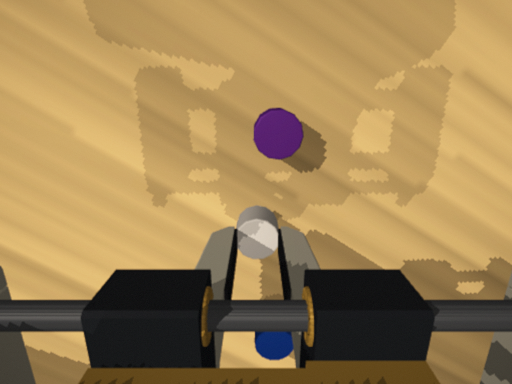

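The prop stands between the pads, with its top at (257,238). The fingers may still be closing, so I'll wait.

{"fn": "apply_moves", "kwargs": {"rows": [0, 0, 0, 0, 0, 0, 0, 0, 0, 0, 0, 0, 0, 0, 0, 0, 0, 0, 0, 0, 0, 0, 0, 0, 0, 0, 0, 0, 0, 0, 0, 0, 0, 0, 0, 0, 0, 0, 0, 0, 0, 0, 0, 0, 0, 0, 0, 0, 0, 0, 0, 0, 0, 0, 0, 0]}}

```text
time_s: 5.63
tcp_pos: [0.4176, -0.2934, 0.0055]
ee_rot: [-3.026, -0.845, -0.0]
ft_force: [0.4, 0.3, 1.0]
gripper_width: 0.003
grip_force: 0.0
```

Run:
```python
from h import *
im=snapshot('wrist');cv2.imwrite('pics/w4.png',im[:,:,::-1])
o=observe();print(o['tcp_pos'],o['gripper_width'],o['grip_force'],o['ft_force'])
```

```text
[ 0.41756314 -0.29342831  0.00553603] 0.003714237760743999 0.0 [0.10826856 0.68570482 0.25004224]
```

View pics/w4.png

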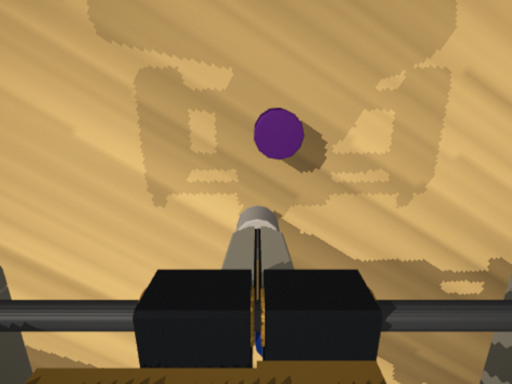

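The fingers shut completely and the prop did not move, so the pads missed it. I'll compare the finger geometry in the image with the TCP pose.

Run:
```python
from h import *
c=camera_params('wrist');o=observe();T=Rn.from_rotvec(o['ee_rot'])
print(c['fx'],c['cx'],c['cy'],'cam in tool mm',(T.inv().apply(-c['R'].T@c['t']-o['tcp_pos'])*1000).round(1)); print((c['R']@T.as_matrix()).round(3))
for x in(-7.5,0,7.5):
  print(x,[proj(c,T.apply([x/1e3,0,-z/1e3])+o['tcp_pos'])[0].round(0).tolist() for z in(0,10,19,30,50)])
a=cv2.imread('pics/w3.png');b=cv2.imread('pics/w4.png')
for v in range(200,266,4): print(v,a[v,[225,240,257,270]].tolist(),b[v,[235,245,257,270]].tolist())
```

```text
302.4766222252252 257.15800456987756 190.081236667139 cam in tool mm [  83.3    1.  -185.4]
[[-0.     1.     0.   ]
 [-0.954  0.    -0.299]
 [-0.299 -0.     0.954]]
-7.5 [[256.0, 237.0], [256.0, 243.0], [256.0, 250.0], [256.0, 260.0], [255.0, 280.0]]
0 [[256.0, 226.0], [256.0, 233.0], [256.0, 239.0], [256.0, 248.0], [255.0, 267.0]]
7.5 [[256.0, 216.0], [256.0, 222.0], [256.0, 228.0], [255.0, 236.0], [255.0, 254.0]]
200 [[101, 165, 202], [96, 158, 194], [97, 156, 192], [92, 151, 186]] [[111, 181, 218], [95, 153, 188], [94, 152, 187], [88, 146, 180]]
204 [[117, 189, 226], [98, 162, 197], [98, 153, 187], [96, 156, 192]] [[115, 185, 222], [96, 154, 190], [92, 150, 186], [94, 152, 187]]
208 [[104, 172, 207], [103, 166, 203], [111, 121, 131], [95, 156, 191]] [[120, 189, 227], [100, 157, 192], [108, 119, 128], [92, 152, 188]]
212 [[113, 182, 220], [107, 166, 202], [110, 121, 129], [81, 88, 94]] [[118, 190, 227], [128, 139, 148], [110, 120, 128], [81, 88, 93]]
216 [[124, 197, 232], [129, 141, 152], [110, 119, 128], [81, 89, 94]] [[122, 193, 229], [127, 139, 148], [109, 118, 126], [81, 87, 93
[... 940 characters left out ...]
9, 63], [99, 116, 126]]
248 [[100, 118, 126], [134, 146, 154], [135, 146, 156], [166, 180, 192]] [[98, 116, 124], [97, 115, 123], [64, 69, 73], [97, 115, 122]]
252 [[100, 119, 126], [113, 172, 207], [134, 145, 154], [132, 143, 152]] [[97, 115, 123], [97, 115, 122], [68, 74, 76], [98, 115, 123]]
256 [[102, 121, 127], [114, 183, 221], [132, 145, 153], [75, 123, 151]] [[97, 115, 122], [97, 116, 123], [67, 72, 76], [97, 115, 123]]
260 [[99, 118, 126], [110, 178, 217], [112, 178, 217], [68, 115, 142]] [[96, 114, 121], [98, 116, 123], [57, 88, 108], [98, 117, 124]]
264 [[99, 117, 125], [107, 173, 210], [113, 183, 220], [72, 119, 148]] [[97, 115, 121], [98, 117, 124], [58, 91, 112], [97, 114, 122]]
```

In free air the visible fingertips end at v≈229 with a scale of 1.66 px/mm. That puts them about 19 mm behind the reported TCP, so they only skimmed the prop's top. I'll raise, open and descend about 19 mm deeper, watching the force.

{"fn": "apply_moves", "kwargs": {"rows": [0, 0, -10, 0, 0, 0, 0, 0, 0, -10, 0, 0, 0, 60, 0, 0, -10, 0, 0, 0, 60, 0, 0, 0, 0, 0, 0, 60, 0, 0, 0, 0, 0, 0, 60, 0, 0, 0, 0, 0, 0, 60, 0, 0, 0, 0, 0, 0, 60, 0, 0, 0, 0, 0, 0, 60]}}

```text
time_s: 6.35
tcp_pos: [0.4173, -0.2932, 0.0352]
ee_rot: [-3.025, -0.845, 0.001]
ft_force: [0.5, 0.1, 0.4]
gripper_width: 0.459
grip_force: 0.0
```

{"fn": "apply_moves", "kwargs": {"rows": [0, 0, 0, 0, 0, 0, 60, 0, 0, 0, 0, 0, 0, 60, 0, 0, 6, 0, 0, 0, 60, 0, 0, 8, 0, 0, 0, 60, 0, 0, 8, 0, 0, 0, 60, 0, 0, 8, 0, 0, 0, 60, 0, 0, 4, 0, 0, 0, 60, 0, 0, 4, 0, 0, 0, 60]}}

```text
time_s: 7.02
tcp_pos: [0.4172, -0.293, -0.0036]
ee_rot: [-3.025, -0.844, 0.001]
ft_force: [0.2, -0.6, -0.3]
gripper_width: 0.645
grip_force: 0.0
```

{"fn": "apply_moves", "kwargs": {"rows": [0, 0, 3, 0, 0, 0, 60, 0, 0, 3, 0, 0, 0, 60, 0, 0, 2, 0, 0, 0, 60, 0, 0, 0, 0, 0, 0, 60, 0, 0, 0, 0, 0, 0, 60, 0, 0, 0, 0, 0, 0, 60, 0, 0, 0, 0, 0, 0, 60, 0, 0, 0, 0, 0, 0, 60]}}

```text
time_s: 7.68
tcp_pos: [0.4177, -0.2936, -0.0102]
ee_rot: [3.025, 0.845, 0.0]
ft_force: [0.1, 0.2, -0.3]
gripper_width: 0.646
grip_force: 0.0
```

No contact at a reported z of -0.010, which confirms the offset. Now I'll close.

{"fn": "apply_moves", "kwargs": {"rows": [0, 0, 2, 0, 0, 0, 10, 0, 0, 0, 0, 0, 0, 10, 0, 0, 0, 0, 0, 0, 10, 0, 0, 0, 0, 0, 0, 10, 0, 0, 0, 0, 0, 0, 10, 0, 0, 0, 0, 0, 0, 10, 0, 0, 0, 0, 0, 0, 10, 0, 0, 0, 0, 0, 0, 10]}}

```text
time_s: 8.35
tcp_pos: [0.4176, -0.2934, -0.0124]
ee_rot: [3.026, 0.845, 0.0]
ft_force: [-0.2, 0.1, -0.7]
gripper_width: 0.296
grip_force: 25.0
```

{"fn": "apply_moves", "kwargs": {"rows": [0, 0, 0, 0, 0, 0, 10, 0, 0, -5, 0, 0, 0, 10, 0, 0, -15, 0, 0, 0, 10, 0, 0, -25, 0, 0, 0, 10, 0, 0, -25, 0, 0, 0, 10, 0, 0, -25, 0, 0, 0, 10, 0, 0, -25, 0, 0, 0, 10, 0, 0, -20, 0, 0, 0, 10]}}

```text
time_s: 9.02
tcp_pos: [0.4179, -0.2937, 0.1299]
ee_rot: [3.024, 0.844, 0.001]
ft_force: [1.1, -0.1, -0.5]
gripper_width: 0.292
grip_force: 25.0
```

Run:
```python
from h import *
q=[.5603,-.0088,2.1131]
Rc=Rn.from_rotvec([0,0,q[2]])
print(tool(Rc.apply([.02,.045,.13])+[q[0],q[1],0]).round(1), observe()['grip_force'],observe()['gripper_width'],observe()['tcp_pos'])
```

```text
[ 224.5 -190.    -0.3] 24.99996584141627 0.2919661026844502 [ 0.4178829  -0.2936951   0.12993775]
```

Held: 27 mm opening at 25 N. I'll carry it over the caddy.

{"fn": "apply_moves", "kwargs": {"rows": [12, -10, 0, 0, 0, 0, 10, 24, -20, 0, 0, 0, 0, 10, 29, -25, 0, 0, 0, 0, 10, 29, -25, 0, 0, 0, 0, 10, 29, -25, 0, 0, 0, 0, 10, 29, -25, 0, 0, 0, 0, 10, 29, -25, 0, 0, 0, 0, 10, 24, -20, 0, 0, 0, 0, 10]}}

```text
time_s: 9.68
tcp_pos: [0.5024, -0.0349, 0.128]
ee_rot: [-3.025, -0.846, -0.001]
ft_force: [0.3, -0.2, -0.8]
gripper_width: 0.294
grip_force: 25.0
```

{"fn": "apply_moves", "kwargs": {"rows": [12, -10, 0, 0, 0, 0, 10, 4.5, -5, 0, 0, 0, 0, 10, 0, 0, 0, 0, 0, 0, 10, 0, 0, 10, 0, 0, 0, 10, 0, 0, 10, 0, 0, 0, 10, 0, 0, 10, 0, 0, 0, 10, 0, 0, 0, 0, 0, 0, 10, 0, 0, 0, 0, 0, 0, 10]}}

```text
time_s: 10.35
tcp_pos: [0.5075, -0.0169, 0.0963]
ee_rot: [-3.025, -0.842, 0.004]
ft_force: [-0.8, 0.5, -0.1]
gripper_width: 0.293
grip_force: 25.0
```

Run:
```python
from h import *
q=[.5603,-.0088,2.1131]
Rc=Rn.from_rotvec([0,0,q[2]])
o=observe();print(tool(Rc.apply([.02,.048,0])+[q[0],q[1],0]).round(1), o['tcp_pos'],o['gripper_width'])
im=snapshot('top');cv2.imwrite('pics/t2.png',cv2.resize(im[90:280,130:384,::-1],(762,570)))
```

```text
[ 1.5  0.5 96.3] [ 0.5075369  -0.01686137  0.09627355] 0.2929955667579621
```

View pics/t2.png

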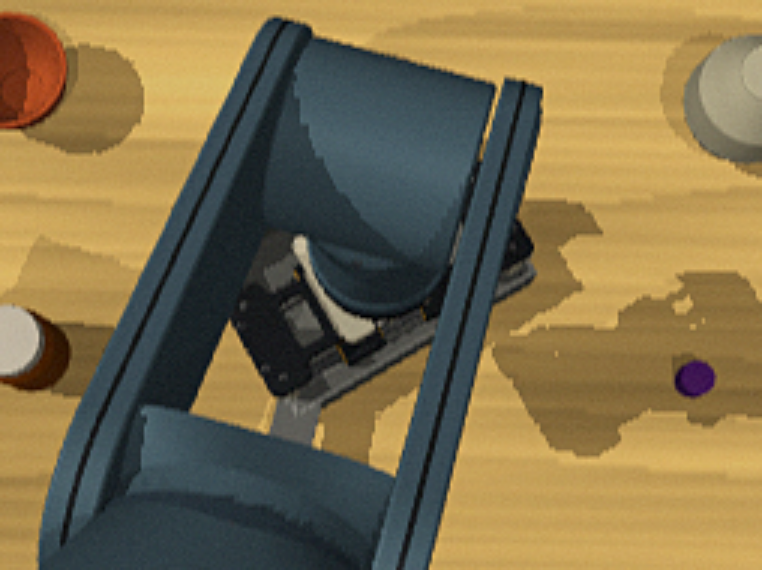

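The arm blocks most of the top view. The gripper body, around (400,330), lies parallel to the caddy's long side as intended. I'll descend in two steps, watching the force.

{"fn": "apply_moves", "kwargs": {"rows": [0, 0, 8, 0, 0, 0, 10, 0, 0, 10, 0, 0, 0, 10, 0, 0, 10, 0, 0, 0, 10, 0, 0, 10, 0, 0, 0, 10, 0, 0, 10, 0, 0, 0, 10, 0, 0, 8, 0, 0, 0, 10, 0, 0, 4, 0, 0, 0, 10, 0, 0, 0, 0, 0, 0, 10]}}

```text
time_s: 11.07
tcp_pos: [0.5077, -0.0159, 0.0362]
ee_rot: [-3.025, -0.845, 0.003]
ft_force: [0.4, 0.3, -0.0]
gripper_width: 0.292
grip_force: 25.0
```

{"fn": "apply_moves", "kwargs": {"rows": [0, 0, 6, 0, 0, 0, 10, 0, 0, 6, 0, 0, 0, 10, 0, 0, 6, 0, 0, 0, 10, 0, 0, 6, 0, 0, 0, 10, 0, 0, 6, 0, 0, 0, 10, 0, 0, 4, 0, 0, 0, 10, 0, 0, 0, 0, 0, 0, 10, 0, 0, 0, 0, 0, 0, 10]}}

```text
time_s: 11.73
tcp_pos: [0.5084, -0.0161, 0.0033]
ee_rot: [-3.026, -0.845, 0.001]
ft_force: [0.4, 0.4, -0.7]
gripper_width: 0.298
grip_force: 25.0
```

{"fn": "apply_moves", "kwargs": {"rows": [0, 0, 5, 0, 0, 0, 10, 0, 0, 0, 0, 0, 0, 10, 0, 0, 0, 0, 0, 0, 50, 0, 0, 0, 0, 0, 0, 50, 0, 0, 0, 0, 0, 0, 50, 0, 0, 0, 0, 0, 0, 50, 0, 0, 0, 0, 0, 0, 50, 0, 0, 0, 0, 0, 0, 50]}}

```text
time_s: 12.4
tcp_pos: [0.5087, -0.0162, -0.0013]
ee_rot: [3.026, 0.845, 0.0]
ft_force: [-0.1, 0.1, 1.0]
gripper_width: 0.535
grip_force: 0.0
```

{"fn": "apply_moves", "kwargs": {"rows": [0, 0, -8, 0, 0, 0, 50, 0, 0, -16, 0, 0, 0, 50, 0, 0, -22, 0, 0, 0, 50, 0, 0, -26, 0, 0, 0, 50, 0, 0, -26, 0, 0, 0, 50, 0, 0, -26, 0, 0, 0, 50, 0, 0, -20, 0, 0, 0, 50, 0, 0, -6, 0, 0, 0, 50]}}

```text
time_s: 13.07
tcp_pos: [0.5107, -0.0166, 0.1527]
ee_rot: [3.023, 0.844, 0.009]
ft_force: [0.6, 0.1, 0.4]
gripper_width: 0.536
grip_force: 0.0
```

Run:
```python
from h import *
o=observe();q=[.5603,-.0088,2.1131];Rc=Rn.from_rotvec([0,0,q[2]])
c=camera_params('wrist');im=snapshot('wrist');cv2.imwrite('pics/w5.png',im[:,:,::-1])
X=lambda p:Rc.apply(p)+[q[0],q[1],0]
print(o['tcp_pos'],o['gripper_width'],proj(c,X([[.02,.048,.029],[-.11,0,.095],[.11,0,.095],[0,0,.095],[-.11,-.075,.045],[.11,-.075,.045]])).round())
```

```text
[ 0.51067971 -0.01661329  0.15269004] 0.5364030394420279 [[255. 180.]
 [416. 144.]
 [142. 143.]
 [279. 144.]
 [401.  51.]
 [153.  51.]]
```

View pics/w5.png

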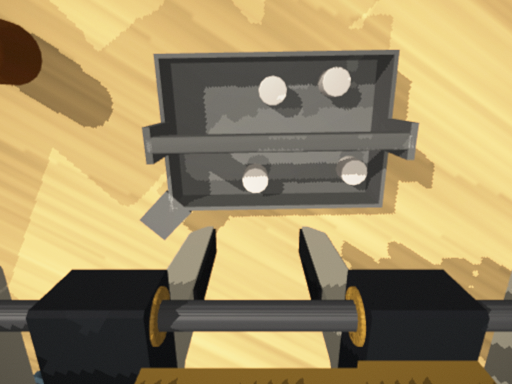

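The stray stands in the caddy at (255,180). prop0 to prop2 are at (272,90), (336,81) and (353,172), and the bar is at v≈138. Next I'll grip the bar.

Run:
```python
from h import *
o=observe();q=[.5603,-.0088,2.1131];Rc=Rn.from_rotvec([0,0,q[2]])
print(tool(Rc.apply([.015,-.003,.05])+[q[0],q[1],0]).round(1),o['joint_pos'].round(2) if hasattr(o['joint_pos'],'round') else o['joint_pos'])
```

```text
[ 49.2   3.7 102.2] [-0.25  0.22  1.7   0.    1.21  0.77]
```

{"fn": "apply_moves", "kwargs": {"rows": [12, 1, 0, 0, 0, 0, 60, 16, 1, 0, 0, 0, 0, 60, 13, 1, 0, 0, 0, 0, 60, 8, 0.7, 0, 0, 0, 0, 60, 0, 0, 0, 0, 0, -7, 60, 0, 0, 0, 0, 0, -7, 60, 0, 0, 0, 0, 0, -7, 60, 0, 0, 0, 0, 0, -7, 60]}}

```text
time_s: 13.78
tcp_pos: [0.5519, 0.0065, 0.1467]
ee_rot: [-2.725, -1.559, 0.004]
ft_force: [-0.2, -0.2, 0.7]
gripper_width: 0.644
grip_force: 0.0
```

{"fn": "apply_moves", "kwargs": {"rows": [0, 0, 0, 0, 0, -7, 60, 0, 0, 0, 0, 0, -7, 60, 0, 0, 0, 0, 0, -7, 60, 0, 0, 0, 0, 0, -7, 60, 0, 0, 0, 0, 0, -7, 60, 0, 0, 0, 0, 0, -7, 60, 0, 0, 0, 0, 0, -7, 60, 0, 0, 0, 0, 0, -7, 60]}}

```text
time_s: 14.45
tcp_pos: [0.5519, 0.0065, 0.1468]
ee_rot: [-1.674, -2.655, 0.002]
ft_force: [-0.1, -0.2, 0.2]
gripper_width: 0.644
grip_force: 0.0
```

{"fn": "apply_moves", "kwargs": {"rows": [0, 0, 0, 0, 0, -6, 60, 0, 0, 0, 0, 0, 0, 60, 0, 0, 10, 0, 0, 0, 60, 0, 0, 15, 0, 0, 0, 60, 0, 0, 15, 0, 0, 0, 60, 0, 0, 10, 0, 0, 0, 60, 0, 0, 0, 0, 0, 0, 60, 0, 0, 0, 0, 0, 0, 60]}}

```text
time_s: 15.12
tcp_pos: [0.5518, 0.0062, 0.0975]
ee_rot: [-1.543, -2.734, 0.001]
ft_force: [-0.3, 0.3, 0.8]
gripper_width: 0.649
grip_force: 0.0
```

Run:
```python
from h import *
o=observe();q=[.5603,-.0088,2.1131];Rc=Rn.from_rotvec([0,0,q[2]])
print(tool(Rc.apply([.015,-.003,.05])+[q[0],q[1],0]).round(1),np.round(o['joint_pos'],2))
print((Rn.from_rotvec(o['ee_rot']).inv()*Rc).as_matrix().round(3))
```

```text
[-2.3  2.6 47.5] [-0.19  0.35  1.67 -0.    1.12 -0.73]
[[ 1.     0.001  0.002]
 [ 0.001 -1.    -0.002]
 [ 0.002  0.002 -1.   ]]
```

Tool x = caddy x, y = −y and z = −z, so it is aligned. I'll descend and grip.

{"fn": "apply_moves", "kwargs": {"rows": [0, 2, 8, 0, 0, 0, 60, 0, 0, 12, 0, 0, 0, 60, 0, 0, 12, 0, 0, 0, 60, 0, 0, 8, 0, 0, 0, 60, 0, 0, 7, 0, 0, 0, 60, 0, 0, 0, 0, 0, 0, 60, 0, 0, 0, 0, 0, 0, 30, 0, 0, 0, 0, 0, 0, 30], "newtons": 10}}

```text
time_s: 15.78
tcp_pos: [0.5547, 0.007, 0.0521]
ee_rot: [1.542, 2.736, 0.001]
ft_force: [0.0, -0.4, -0.1]
gripper_width: 0.55
grip_force: 0.0
```

{"fn": "apply_moves", "kwargs": {"rows": [0, 0, 0, 0, 0, 0, 30, 0, 0, 0, 0, 0, 0, 30, 0, 0, 0, 0, 0, 0, 0, 0, 0, 0, 0, 0, 0, 0, 0, 0, 0, 0, 0, 0, 0, 0, 0, 0, 0, 0, 0, 0, 0, 0, 0, 0, 0, 0, 0, 0, 0, 0, 0, 0, 0, 0]}}

```text
time_s: 16.45
tcp_pos: [0.5539, 0.007, 0.0517]
ee_rot: [-1.542, -2.737, 0.001]
ft_force: [-1.1, -0.6, 1.8]
gripper_width: 0.144
grip_force: 10.0
```

{"fn": "apply_moves", "kwargs": {"rows": [0, 0, 0, 0, 0, 0, 0, 0, 0, 0, 0, 0, 0, 0, 0, 0, 0, 0, 0, 0, 0, 0, 0, 0, 0, 0, 0, 0, 0, 0, 0, 0, 0, 0, 0, 0, 0, 0, 0, 0, 0, 0, 0, 0, 0, 0, 0, 0, 0, 0, 0, 0, 0, 0, 0, 0], "newtons": 60}}

```text
time_s: 17.12
tcp_pos: [0.5541, 0.007, 0.0517]
ee_rot: [-1.542, -2.737, 0.0]
ft_force: [-3.6, -0.9, 5.5]
gripper_width: 0.148
grip_force: 60.0
```

The bar is gripped: 14 mm opening at 60 N. Lifting.

{"fn": "apply_moves", "kwargs": {"rows": [0, 0, -2, 0, 0, 0, 0, 0, 0, -4, 0, 0, 0, 0, 0, 0, -7, 0, 0, 0, 0, 0, 0, -9, 0, 0, 0, 0, 0, 0, -10, 0, 0, 0, 0, 0, 0, -10, 0, 0, 0, 0, 0, 0, -10, 0, 0, 0, 0, 0, 0, -10, 0, 0, 0, 0]}}

```text
time_s: 17.78
tcp_pos: [0.5544, 0.0071, 0.115]
ee_rot: [1.542, 2.736, 0.001]
ft_force: [0.7, -0.5, -4.6]
gripper_width: 0.144
grip_force: 60.0
```

{"fn": "apply_moves", "kwargs": {"rows": [0, 0, -10, 0, 0, 0, 0, 0, 0, -10, 0, 0, 0, 0, 0, 0, -10, 0, 0, 0, 0, 0, 0, -10, 0, 0, 0, 0, 0, 0, -8, 0, 0, 0, 0, 0, 0, -6, 0, 0, 0, 0, 0, 0, -3, 0, 0, 0, 0, 0, 0, -1, 0, 0, 0, 0]}}

```text
time_s: 18.45
tcp_pos: [0.5544, 0.007, 0.1721]
ee_rot: [1.542, 2.736, 0.0]
ft_force: [-0.2, -0.1, -4.4]
gripper_width: 0.147
grip_force: 60.0
```

Lifted, with about −4.4 N on the wrist. I'll tilt in stages: first the y dip (wx negative), then the x dip (wy negative).

{"fn": "apply_moves", "kwargs": {"rows": [0, 0, 0, -1, 0, 0, 0, 0, 0, 0, -2, 0, 0, 0, 0, 0, 0, -2.5, 0, 0, 0, 0, 0, 0, -3, 0, 0, 0, 0, 0, 0, -3, 0, 0, 0, 0, 0, 0, -2.5, 0, 0, 0, 0, 0, 0, -2, 0, 0, 0, 0, 0, 0, -1, 0, 0, 0]}}

```text
time_s: 19.12
tcp_pos: [0.5527, 0.0069, 0.1706]
ee_rot: [1.46, 2.588, 0.388]
ft_force: [-0.5, 0.1, -4.2]
gripper_width: 0.145
grip_force: 60.0
```

{"fn": "apply_moves", "kwargs": {"rows": [0, 0, 0, 0, -1, 0, 0, 0, 0, 0, 0, -2, 0, 0, 0, 0, 0, 0, -3, 0, 0, 0, 0, 0, 0, -3, 0, 0, 0, 0, 0, 0, -3, 0, 0, 0, 0, 0, 0, -3, 0, 0, 0, 0, 0, 0, -3, 0, 0, 0, 0, 0, 0, -3, 0, 0]}}

```text
time_s: 19.78
tcp_pos: [0.5542, 0.0078, 0.1718]
ee_rot: [1.378, 2.294, 0.104]
ft_force: [-0.0, 0.3, -4.0]
gripper_width: 0.149
grip_force: 60.0
```

{"fn": "apply_moves", "kwargs": {"rows": [0, 0, 0, 0, -2, 0, 0, 0, 0, 0, 0, -1, 0, 0, 0, 0, 0, 0, -1, 0, 0, 0, 0, 0, 0, 0, 0, 0, 0, 0, 0, 0, 0, 0, 0, 0, 0, 0, 0, 0, 0, 0, 0, 0, 0, 0, 0, 0, 0, 0, 0, 0, 0, 0, 0, 0]}}

```text
time_s: 20.45
tcp_pos: [0.5544, 0.0068, 0.1717]
ee_rot: [1.362, 2.239, 0.056]
ft_force: [-0.4, 0.1, -4.0]
gripper_width: 0.146
grip_force: 60.0
```

Run:
```python
from h import *
o=observe();M=Rn.from_rotvec(o['ee_rot']).as_matrix()
print(o['tcp_pos'],'tilt',np.degrees(np.arccos(-M[2,2])),'dip x,y',np.degrees(np.arcsin([-M[2,0],M[2,1]])),np.round(o['joint_pos'],2))
cv2.imwrite('pics/w6.png',np.vstack([snapshot('wrist')[:250,:,::-1],snapshot('scene')[60:310,:,::-1]]))
```

```text
[0.55439939 0.00681048 0.17172898] tilt 29.928790174804266 dip x,y [23.8323047  17.01821366] [-0.05  0.05  2.   -0.35  0.64 -0.29]
```

View pics/w6.png

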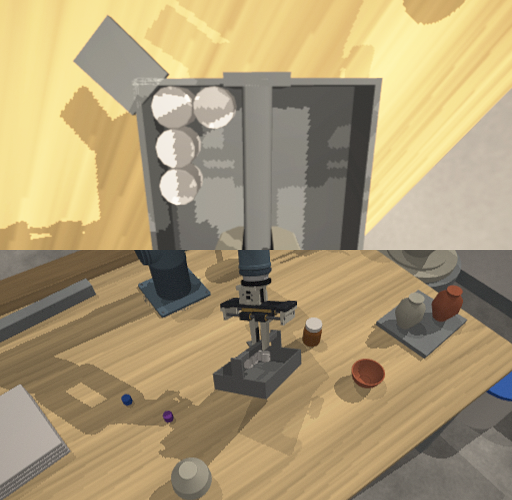

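The wrist view shows all four props in the lipped corner, at (172,105), (214,106), (178,147) and (181,186). The tool tilt is about 30°, with dips of 24° and 17°. The scene view shows the caddy held in the air, with the jar, bowl and vase where they were.

```bash
python3 -c "
from station import *
print(sign_off())"
```

```text
the job is handed in; nothing more can be done
None
```

I put the stray prop in the caddy, then lifted the caddy and tilted it about 30° so all four props gathered in its lipped corner, and signed off with it held still in the air at about 20.5 s; the judge's result wasn't shown.

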